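Load the burn-in station and lock it with the quarter-turn key

ROBOT

A 6-joint arm with a two-finger parallel gripper is mounted at the origin on the work surface. World frame = base frame: x ahead of the robot, y to its left, z up, the work surface at z = 0. Lengths are in mm, angles in rad, forces in N, time in s.
With the tool pointing down it reaches from about 275 to 750 mm from the base axis. Payload 10.2 kg.
Tool frame: the origin (TCP) lies midway between the tips of the shut fingers; the grasp point (between the pads) lies 19 mm behind it; z points along the fingers, y is the line along which they close (so a half turn about z gives the same grasp; the last joint's range is limited). The gripper opens to 85 mm and grips with 20 to 120 N. Pads are 22 mm wide; open, the fingers measure 114 mm over their backs; the gripper's body (76 mm by 85 mm) begins 54 mm behind the grasp point. The pads swing forward as they close: fully open they stand 13 mm farther back than shut.
Start: joints at [0.963, 0.313, 1.498, -0, 1.331, -0.223], TCP at [197.084, 486.61, 231.294] pointing down, gripper open.
Joint ranges: [-2.94, 2.94], [-0.97, 2.17], [0.19, 2.56], [-1.23, 4.37], [0.02, 3.11], [-2.88, 2.88]. Speed limits (rad/s): [2.39, 2.39, 3.01, 3.14, 3.14, 3.14].

INTERFACE

Orientations are given as a unit quaternion [w, x, y, z].
In Python, from rig import ctrl, capture, camera_info gives the robot as it stands.
- The arm moves only by the tool apply_moves, never from a script. Its argument "targets" is a list of rows, each a list of 3 entries, a list of its own where there are three numbers: the finger opening in mm, from 0 to 85.4, then the shift along the world's x, y, z in mm, then the turn, a rotation vector about the world's x, y, z in degrees. In form: [[grip, [dx, dy, dz], [rx, ry, rz]], ...]. A call has 1 to 20 rows; each row is the pose to reach, as a shift and turn from the pose commanded when the call began; what a row does not reach only later rows make up. A row lasts 1/10 s, in which the tool goes at most 50 mm and 8.59 degrees, less where a joint would pass 70% of its speed; a pose out of reach is approached as far as the arm can. A call with a gripper value outside its range is refused whole. The fingers move at their own pace and stop on an object; "squeeze" is the grip in N (left out, the last holds). Time passes only in rows, so rows that repeat a pose let the fingers close. It gives the time, the measured TCP pose, the force, the opening and the grip force at its end, in the units of the state.
- ctrl.sense(): the state, without advancing time (a new reading comes with each control period).
- capture(name): name is "side" or "top" or "wrist"; returns (picture, depth): 480x640x3 uint8, blue, green, red; 480x640 float32, mm along the optical axis (not along the pixel's ray), 0 where there is no reading.
- camera_info(name): a dict with "vfov" (degrees; the focal length in pixels is half the picture's height over the tangent of half this angle, whatever the lens; pixels are square), "cx", "cy" (the principal point, pixels), "extrinsics" (4x4, takes a point from camera to world coordinates). Camera axes: x right, y down, z forward; pixel columns grow to the right and rows downward; lengths in mm; the calibration is good to about 2 mm. The wrist camera is an equidistant fisheye: a pixel r from the principal point sees the ray r / f radians off the axis. A picture is of the moment at which its call begins: read the wrist's pose just before it. camera_info takes no time and is no camera call; for the wrist camera it gives the pose at the moment of the call.
- ctrl.finish_job(): hands the job in; it is judged then, once.
The state is a dict: "time_s": time; "joints": joint angles; "dq": joint speeds; "tau": joint torques, N m; "eef_pos": TCP position; "ee_rot": TCP orientation; "force": force on the tool from outside, world axes, zero at the start; "wrist_torque": the same for the moment, N m; "grip_width": opening from 0.0 (shut) to 1.0 (fully open); "grip_force": force on a finger pad.
Only numpy, scipy, OpenCV 4.12 (cv2) and the standard library are available. Lean on these libraries where they do the work, as an engineer would, in place of code of your own. Each camera call takes 0.05 s, during which the arm holds its last target. There are 200 camera calls.

TASK

Load the burn-in station: stand every black amplifier module from the blue mat upright in the station's channel, in any order, lying across the channel one behind the other, each pushed flush so that no gap is left from the end stop through to the last module. Then lift the red-handled key up off its forked hook, push it down into the slot of the station's socket until its collar meets the plate, and turn it a quarter turn clockwise (seen from above) so that it stays locked down against its spring. The modules must still be flush when you finish; leave the mug, can, tape roll, screwdriver and multimeter where they are.

Things in the scene. Friction and masses are not known exactly. Their poses are not given: they have to be found in the camera images.
- station: Fixed burn-in station; origin at table level under the middle of the end stop's inner face, z up. The channel runs from the stop to the station's -y. The blue stop spans y 0 to 12 mm, 102 mm wide, top 52 mm above the table. Beyond it the grey socket block: x +-35 mm, y 20 to 100 mm, top 50 mm above the table. Flush modules, along its x, have centres at y = -20, -60, -100, -140 mm.
- channel (a point): Middle of the channel's aluminium floor, 100 mm along the station's -y from its origin and 8 mm above the table; axes as the station. The floor runs y +-100 mm from here; inside it is 102 mm wide (x) between two low blue walls 6 mm thick, whose tops are 22 mm above the table. The end away from the stop is open.
- socket (a point): Centre of the socket slot on the upper face of its 8 mm plate: 60 mm along the station's +y from its origin, 50 mm above the table; axes as the station. The slot is 36 mm long along x, 16 mm wide. White marks lie in line with the slot; green marks at 90 degrees show where the handle points when locked. The key turns clockwise only, to a stop at about 90 degrees.
- plunger_top (a point): Top of the sprung brass plunger under the slot, 11 mm below the plate's upper face at rest. It gives 2 N at first, 4 N when the key is home: collar on the plate, key underside 19 mm below the plate's upper face. Let go after turning, the key rises 3 mm until its cross bar bears on the plate's underside, and stays; unturned it is pushed back up.
- hook: Fixed steel stand with a forked hook; origin at table level under the hanging point. Two level prongs, 8 by 8 mm, 19 mm apart inside, upper faces 150 mm above the table, run from a column (x 45 to 59 mm, no higher than the prongs) to x = -30 mm, where the tips turn up 8 mm. Nothing stands above. Base 110 by 90 by 8 mm.
- key: Loose key, 120 g, 66 mm high, hanging upright, collar on the prongs, handle about along the hook's x. Origin: centre of its underside, z up. Cross bar 30 (x) by 10 (y) mm, z 0 to 8; stem 12 mm across to z 19; collar 36 mm across, z 19 to 24; red handle 54 (x) by 16 (y) mm, z 24 to 66: grip it across the 16 mm. In line, the cross bar passes up between the prongs and down through the slot.
- module_a: Black finned amplifier module, one of three or four alike (None if absent), about 350 g: box 90 (x) by 40 (y) by 45 (z) mm, origin at the centre of its underside. Stands upright on the mat at the start (loose). Grip it across its 40 mm; it is too long to grip the other way. It slides easily along the channel (friction about 0.3).
- module_b: Black finned amplifier module, one of three or four alike (None if absent), about 350 g: box 90 (x) by 40 (y) by 45 (z) mm, origin at the centre of its underside. Stands upright on the mat at the start (loose). Grip it across its 40 mm; it is too long to grip the other way. It slides easily along the channel (friction about 0.3).
- module_c: Black finned amplifier module, one of three or four alike (None if absent), about 350 g: box 90 (x) by 40 (y) by 45 (z) mm, origin at the centre of its underside. Stands upright on the mat at the start (loose). Grip it across its 40 mm; it is too long to grip the other way. It slides easily along the channel (friction about 0.3).
- module_d: Black finned amplifier module, one of three or four alike (None if absent), about 350 g: box 90 (x) by 40 (y) by 45 (z) mm, origin at the centre of its underside. Stands upright on the mat at the start (loose). Grip it across its 40 mm; it is too long to grip the other way. It slides easily along the channel (friction about 0.3).
- multimeter: Yellow multimeter, 150 by 75 by 30 mm, lying on the bench beyond the station (bystander); origin under its centre.
- screwdriver: Screwdriver lying on the bench beyond the station (bystander).
- tape_roll: Cardboard-brown tape roll, 90 mm across, 30 mm high, between the robot and the station (bystander).
- mug: White mug, 76 mm across, 90 mm high, near the robot on its right (bystander).
- spray_can: Green can, 52 mm across, 150 mm high, near the robot on its left (bystander).

How it is judged (in metres and radians):
On the way, in this order (a step that is already met when the one before it is completed fails the run):
1. all modules present stand in the channel, flush from the stop to the last, and released (x of module_a in the frame of station between -0.0085 and 0.0085 m and z of module_a in the frame of station between 0.005 and 0.012 m and angle between each of module_a, module_b, module_c, module_d's own z axis and vertical below 0.06 rad and angle between the x axis of each of module_a, module_b, module_c, module_d and the x axis of station, either way round below 0.07 rad and (y of module_a in the frame of station between -0.0225 and -0.018 m or (y of module_a in the frame of station between -0.0635 and -0.058 m and (y of module_b in the frame of station between -0.0225 and -0.018 m or y of module_c in the frame of station between -0.0225 and -0.018 m or y of module_d in the frame of station between -0.0225 and -0.018 m)) or (y of module_a in the frame of station between -0.1045 and -0.098 m and (y of module_b in the frame of station between -0.0635 and -0.058 m or y of module_c in the frame of station between -0.0635 and -0.058 m or y of module_d in the frame of station between -0.0635 and -0.058 m)) or (y of module_a in the frame of station between -0.1455 and -0.138 m and (y of module_b in the frame of station between -0.1045 and -0.098 m or y of module_c in the frame of station between -0.1045 and -0.098 m or y of module_d in the frame of station between -0.1045 and -0.098 m))) and x of module_b in the frame of station between -0.0085 and 0.0085 m and z of module_b in the frame of station between 0.005 and 0.012 m and (y of module_b in the frame of station between -0.0225 and -0.018 m or (y of module_b in the frame of station between -0.0635 and -0.058 m and (y of module_a in the frame of station between -0.0225 and -0.018 m or y of module_c in the frame of station between -0.0225 and -0.018 m or y of module_d in the frame of station between -0.0225 and -0.018 m)) or (y of module_b in the frame of station between -0.1045 and -0.098 m and (y of module_a in the frame of station between -0.0635 and -0.058 m or y of module_c in the frame of station between -0.0635 and -0.058 m or y of module_d in the frame of station between -0.0635 and -0.058 m)) or (y of module_b in the frame of station between -0.1455 and -0.138 m and (y of module_a in the frame of station between -0.1045 and -0.098 m or y of module_c in the frame of station between -0.1045 and -0.098 m or y of module_d in the frame of station between -0.1045 and -0.098 m))) and x of module_c in the frame of station between -0.0085 and 0.0085 m and z of module_c in the frame of station between 0.005 and 0.012 m and (y of module_c in the frame of station between -0.0225 and -0.018 m or (y of module_c in the frame of station between -0.0635 and -0.058 m and (y of module_a in the frame of station between -0.0225 and -0.018 m or y of module_b in the frame of station between -0.0225 and -0.018 m or y of module_d in the frame of station between -0.0225 and -0.018 m)) or (y of module_c in the frame of station between -0.1045 and -0.098 m and (y of module_a in the frame of station between -0.0635 and -0.058 m or y of module_b in the frame of station between -0.0635 and -0.058 m or y of module_d in the frame of station between -0.0635 and -0.058 m)) or (y of module_c in the frame of station between -0.1455 and -0.138 m and (y of module_a in the frame of station between -0.1045 and -0.098 m or y of module_b in the frame of station between -0.1045 and -0.098 m or y of module_d in the frame of station between -0.1045 and -0.098 m))) and x of module_d in the frame of station between -0.0085 and 0.0085 m and z of module_d in the frame of station between 0.005 and 0.012 m and (y of module_d in the frame of station between -0.0225 and -0.018 m or (y of module_d in the frame of station between -0.0635 and -0.058 m and (y of module_a in the frame of station between -0.0225 and -0.018 m or y of module_b in the frame of station between -0.0225 and -0.018 m or y of module_c in the frame of station between -0.0225 and -0.018 m)) or (y of module_d in the frame of station between -0.1045 and -0.098 m and (y of module_a in the frame of station between -0.0635 and -0.058 m or y of module_b in the frame of station between -0.0635 and -0.058 m or y of module_c in the frame of station between -0.0635 and -0.058 m)) or (y of module_d in the frame of station between -0.1455 and -0.138 m and (y of module_a in the frame of station between -0.1045 and -0.098 m or y of module_b in the frame of station between -0.1045 and -0.098 m or y of module_c in the frame of station between -0.1045 and -0.098 m))) and contact force between the fingers and module_a below 0.1 N and contact force between the fingers and module_b below 0.1 N and contact force between the fingers and module_c below 0.1 N and contact force between the fingers and module_d below 0.1 N), for 0.2 s.
2. the key is lifted off its hook (horizontal distance between key and hook above 0.08 m and height (world z) of key above 0.07 m), for 0.1 s.
3. the key is pushed down into the socket, still in line with the slot (horizontal distance between key and socket below 0.006 m and z of key in the frame of socket below -0.0145 m and angle between the x axis of key and the x axis of station, either way round below 0.35 rad), for 0.05 s.
4. the key is turned to lock (horizontal distance between key and socket below 0.006 m and z of key in the frame of socket between -0.023 and -0.0135 m and angle between the x axis of key and the x axis of station, either way round above 1.05 rad and angle between key's own z axis and vertical below 0.12 rad), for 0.2 s.
At the end, for the whole second after the job is handed in: All modules present stand upright across the channel (within 4 degrees), touching the stop or a neighbour to about 2 mm, no place left empty; the key is within 6 mm of the socket centre, turned at least 60 degrees and held down (underside 13.5 to 23 mm below the plate top); all at rest (all of step 4 and x of module_a in the frame of station between -0.0085 and 0.0085 m and z of module_a in the frame of station between 0.005 and 0.012 m and angle between each of module_a, module_b, module_c, module_d's own z axis and vertical below 0.06 rad and angle between the x axis of each of module_a, module_b, module_c, module_d and the x axis of station, either way round below 0.07 rad and (y of module_a in the frame of station between -0.0225 and -0.018 m or (y of module_a in the frame of station between -0.0635 and -0.058 m and (y of module_b in the frame of station between -0.0225 and -0.018 m or y of module_c in the frame of station between -0.0225 and -0.018 m or y of module_d in the frame of station between -0.0225 and -0.018 m)) or (y of module_a in the frame of station between -0.1045 and -0.098 m and (y of module_b in the frame of station between -0.0635 and -0.058 m or y of module_c in the frame of station between -0.0635 and -0.058 m or y of module_d in the frame of station between -0.0635 and -0.058 m)) or (y of module_a in the frame of station between -0.1455 and -0.138 m and (y of module_b in the frame of station between -0.1045 and -0.098 m or y of module_c in the frame of station between -0.1045 and -0.098 m or y of module_d in the frame of station between -0.1045 and -0.098 m))) and x of module_b in the frame of station between -0.0085 and 0.0085 m and z of module_b in the frame of station between 0.005 and 0.012 m and (y of module_b in the frame of station between -0.0225 and -0.018 m or (y of module_b in the frame of station between -0.0635 and -0.058 m and (y of module_a in the frame of station between -0.0225 and -0.018 m or y of module_c in the frame of station between -0.0225 and -0.018 m or y of module_d in the frame of station between -0.0225 and -0.018 m)) or (y of module_b in the frame of station between -0.1045 and -0.098 m and (y of module_a in the frame of station between -0.0635 and -0.058 m or y of module_c in the frame of station between -0.0635 and -0.058 m or y of module_d in the frame of station between -0.0635 and -0.058 m)) or (y of module_b in the frame of station between -0.1455 and -0.138 m and (y of module_a in the frame of station between -0.1045 and -0.098 m or y of module_c in the frame of station between -0.1045 and -0.098 m or y of module_d in the frame of station between -0.1045 and -0.098 m))) and x of module_c in the frame of station between -0.0085 and 0.0085 m and z of module_c in the frame of station between 0.005 and 0.012 m and (y of module_c in the frame of station between -0.0225 and -0.018 m or (y of module_c in the frame of station between -0.0635 and -0.058 m and (y of module_a in the frame of station between -0.0225 and -0.018 m or y of module_b in the frame of station between -0.0225 and -0.018 m or y of module_d in the frame of station between -0.0225 and -0.018 m)) or (y of module_c in the frame of station between -0.1045 and -0.098 m and (y of module_a in the frame of station between -0.0635 and -0.058 m or y of module_b in the frame of station between -0.0635 and -0.058 m or y of module_d in the frame of station between -0.0635 and -0.058 m)) or (y of module_c in the frame of station between -0.1455 and -0.138 m and (y of module_a in the frame of station between -0.1045 and -0.098 m or y of module_b in the frame of station between -0.1045 and -0.098 m or y of module_d in the frame of station between -0.1045 and -0.098 m))) and x of module_d in the frame of station between -0.0085 and 0.0085 m and z of module_d in the frame of station between 0.005 and 0.012 m and (y of module_d in the frame of station between -0.0225 and -0.018 m or (y of module_d in the frame of station between -0.0635 and -0.058 m and (y of module_a in the frame of station between -0.0225 and -0.018 m or y of module_b in the frame of station between -0.0225 and -0.018 m or y of module_c in the frame of station between -0.0225 and -0.018 m)) or (y of module_d in the frame of station between -0.1045 and -0.098 m and (y of module_a in the frame of station between -0.0635 and -0.058 m or y of module_b in the frame of station between -0.0635 and -0.058 m or y of module_c in the frame of station between -0.0635 and -0.058 m)) or (y of module_d in the frame of station between -0.1455 and -0.138 m and (y of module_a in the frame of station between -0.1045 and -0.098 m or y of module_b in the frame of station between -0.1045 and -0.098 m or y of module_c in the frame of station between -0.1045 and -0.098 m))) and linear speed of each of key, module_a, module_b, module_c, module_d below 0.02 m/s).
It fails at once if a bystander is shoved more than 4 cm or the can or mug is tipped over (distance of any of multimeter, screwdriver, tape_roll, mug, spray_can from where it was at the start of the episode above 0.04 m or angle between any of mug, spray_can's own z axis and vertical above 0.6 rad).
Of module_a, module_b, module_c, module_d only 3 to 4 are there at a start; the rules pass over those that are not, and their reading is None.
At some moment in a run one of module_a, module_b, module_c, module_d may be knocked a few centimetres aside while the robot is not near it.
It also fails if it takes over 210 s, if anything falls off the work surface, if the arm or the gripper's body presses on something with over 40 N, if the wrist force passes 120 N, or if a joint passes its speed limit or range.

## Working session

There is one attempt and no reset: what is moved stays moved. The work goes in short steps, Python scripts to look and compute and a tool call to move; the robot and the scene stay as the last step left them, time stands still between calls to the robot, and variables do not carry over. Pictures are saved under pics/ and viewed, at most 14 in all, crops included, and the job is handed in when it is done.

Besides the shell and the picture viewer there is one more tool, called after "Request:" as name([rows], argument=value, ...), one row to a line, values as JSON. apply_moves: Moves the arm, as the interface text tells. Its arguments: {"type":"object","properties":{"targets":{"type":"array","items":{"type":"array"}},"squeeze":{"type":"number"}},"required":["targets"]}

```bash
mkdir -p pics; ls
cat > h.py <<'E'
import numpy as np, cv2
from rig import ctrl, capture, camera_info
def pts(name, d, info):
    """world point per pixel from the depth picture (pinhole cameras)"""
    f=240/np.tan(np.radians(info['vfov'])/2)
    v,u=np.mgrid[0:480,0:640]
    c=np.stack([(u-info['cx'])/f*d,(v-info['cy'])/f*d,d],-1)
    E=np.array(info['extrinsics']); return c@E[:3,:3].T+E[:3,3]
def pix(name,P,info):
    f=240/np.tan(np.radians(info['vfov'])/2);E=np.array(info['extrinsics'])
    c=(np.asarray(P)-E[:3,3])@E[:3,:3]
    return np.stack([c[...,0]/c[...,2]*f+info['cx'],c[...,1]/c[...,2]*f+info['cy']],-1)
def look(name,fn=None):
    i=camera_info(name); p,d=capture(name)
    if fn: cv2.imwrite('pics/'+fn,p)
    return p,d,i
E
python3 - <<'E'
from h import *
print(ctrl.sense())
for n in('top','side'):
    p,d,i=look(n,n+'0.png'); print(n,i['vfov'],i['cx'],i['cy'],np.round(i['extrinsics'],3).tolist()); np.savez(n+'0.npz',p=p,d=d)
E
```

```text
pics
{'time_s': 0.0, 'joints': array([ 9.62626020e-01,  3.13463088e-01,  1.49844810e+00, -1.76140833e-06,
        1.33095192e+00, -2.23373715e-01]), 'dq': array([-2.63618935e-04, -1.12331492e-03, -4.22123895e-04, -5.97341599e-04,
       -1.59877148e-03, -6.51033120e-06]), 'tau': array([ 1.02178488e-03, -4.12259459e+01, -2.59745765e+01, -1.19302872e-04,
        4.13750735e-03,  2.26371685e-05]), 'eef_pos': array([196.92263811, 486.40024707, 230.72421955]), 'ee_rot': array([-2.55782417e-04,  1.91213242e-01,  9.81548314e-01, -5.81452083e-04]), 'force': array([0.03980676, 0.60451008, 0.40344108]), 'wrist_torque': array([-0.0052398 ,  0.00083076,  0.00980848]), 'grip_force': 0.0, 'grip_width': 1.0011576108272706}
top 51.14897396584588 325.6980183779625 243.3835372942515 [[-0.045, -0.978, 0.203, 276.296], [-0.999, 0.044, -0.007, 27.383], [-0.002, -0.203, -0.979, 1198.239], [0.0, 0.0, 0.0, 1.0]]
side 46.959965659521984 320.2289122432831 239.35210264893644 [[0.989, -0.11, 0.098, 361.317], [-0.147, -0.698, 0.701, -1047.417], [-0.009, -0.708, -0.706, 1165.674], [0.0, 0.0, 0.0, 1.0]]
```

View pics/top0.png

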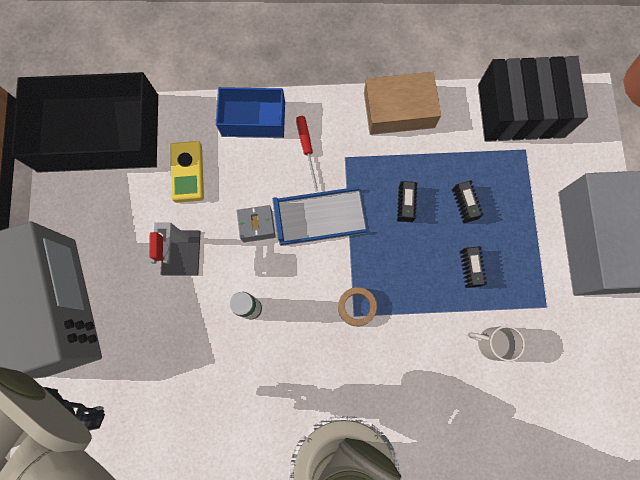

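View pics/side0.png

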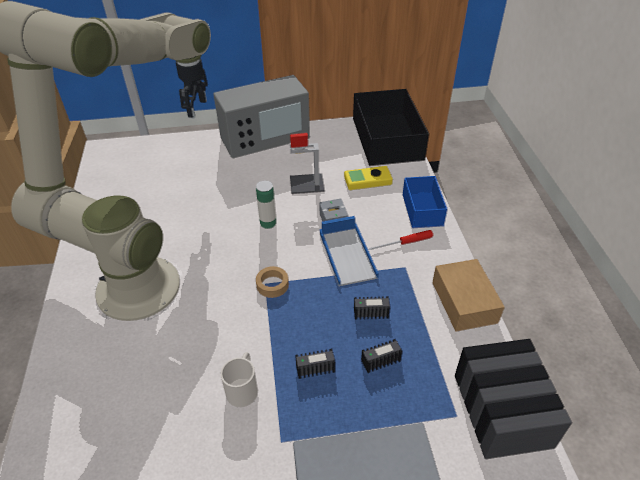

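The top view shows three modules at (408,201), (467,200) and (473,266), the channel from the stop at (278,220) to its open end at (367,210), the slot at (255,222), and the red key at (156,247). The side view shows the same three modules and the key hanging on its hook at (300,142).

```bash
cat > m1.py <<'E'
from h import *
import sys
def rect(P,lab):
    (c,s,a)=cv2.minAreaRect(P[:,:2].astype(np.float32))
    if s[0]<s[1]: s=s[::-1]; a+=90
    print(lab,'c',np.round(c,1),'size',np.round(s,1),'long ang',round((a+90)%180-90,1),'z',np.round(np.percentile(P[:,2],[5,50,95]),1),len(P))
def reg(p,d,i,n):
    W=pts(n,d,i); hsv=cv2.cvtColor(p,cv2.COLOR_BGR2HSV); x,y,z=W[...,0],W[...,1],W[...,2]
    ok=(d>0)
    m=(ok&(z>35)&(z<60)&(y<-60)&(y>-450)&(x>250)&(x<640)&(hsv[...,0]*0==0)).astype(np.uint8)
    k,L,st,_=cv2.connectedComponentsWithStats(m)
    for j in range(1,k):
        if st[j,4]>80: rect(W[L==j],n+' mod')
    blue=(hsv[...,0]>95)&(hsv[...,0]<125)&(hsv[...,1]>120)
    s=ok&(x>330)&(x<620)&(y>-90)&(y<250)
    Q=W[s&blue&(z>45)&(z<60)]; rect(Q,n+' stop')
    Q=W[s&blue&(z>15)&(z<60)]; rect(Q,n+' walls')
    Q=W[s&~blue&(z>3)&(z<14)&(y<130)&(y>-80)]
    if len(Q): rect(Q,n+' floor')
    Q=W[s&~blue&(z>44)&(z<56)&(y>130)]
    if len(Q): rect(Q,n+' block')
    red=((hsv[...,0]<6)|(hsv[...,0]>174))&(hsv[...,1]>150)&ok&(z>100)
    Q=W[red]; rect(Q[Q[:,2]>Q[:,2].max()-8],n+' keytop'); print(np.round(Q[:,2].max(),1))
if __name__=='__main__':
  for n in('top','side'):
    if len(sys.argv)>1: p,d,i=look(n)
    else:
        D=np.load(n+'0.npz'); p,d=D['p'],D['d']; i=camera_info(n)
    reg(p,d,i,n)
E
python3 m1.py
python3 - <<'E'
import cv2
p=cv2.imread('pics/top0.png')
cv2.imwrite('pics/crop.png',cv2.resize(p[170:300,130:390],None,fx=3,fy=3,interpolation=cv2.INTER_CUBIC))
E
```

```text
top mod c [ 602.6 -329.3] size [80.5 41.7] long ang 13.0 z [38.3 44.1 48.2] 490
top mod c [ 604.9 -181.4] size [70.7 40.6] long ang -6.9 z [38.3 44.1 48.1] 454
top mod c [ 447.4 -326.6] size [90.  42.1] long ang 3.7 z [39.  44.2 48.1] 591
top mod c [ 279.5 -388. ] size [56.3 18.8] long ang 23.3 z [37.3 47.7 58.7] 96
top stop c [575.2 129. ] size [90.4 10.4] long ang 6.1 z [47.8 51.6 55.4] 169
top walls c [582.5  29.2] size [210.5  96.6] long ang -84.0 z [17.2 23.8 54.2] 432
top floor c [475.1  25. ] size [289.7 209.7] long ang -0.0 z [ 3.3  7.2 11.4] 2996
top block c [483.8 172.5] size [264.2  91.5] long ang 4.1 z [46.  49.7 53.8] 948
top keytop c [498.  371.3] size [52.8 14.8] long ang 0.5 z [194.3 196.5 199.7] 184
201.1
side mod c [ 605.6 -182.1] size [74.6 47.3] long ang -7.3 z [37.4 45.4 49.6] 361
side mod c [ 602.7 -331.3] size [84.4 42.4] long ang 11.9 z [37.9 45.5 50. ] 485
side mod c [ 445.4 -326.6] size [90.3 43.8] long ang 1.7 z [38.1 45.7 49.8] 551
side mod c [ 275.1 -335.4] size [49.2 13.2] long ang -16.5 z [36.3 48.  59. ] 117
side mod c [ 282.5 -389.1] size [63.6 20.1] long ang 32.7 z [35.9 47.5 58.3] 145
side stop c [573.7 130.7] size [90.9 27.8] long ang 9.3 z [45.9 52.2 56.9] 150
side walls c [543.1  45.5] size [236.7  91. ] long ang 70.2 z [17.1 31.8 55. ] 483
side floor c [475.1  25.1] size [289.8 209.9] long ang 0.1 z [ 3.3  7.4 12.6] 2240
side block c [482.3 170.7] size [259.2  88.1] long ang 7.5 z [45.9 50.9 54.9] 460
side keytop c [495.5 371.5] size [52.4 20.7] long ang 4.6 z [196.1 198.5 201.4] 53
203.8
```

View pics/crop.png

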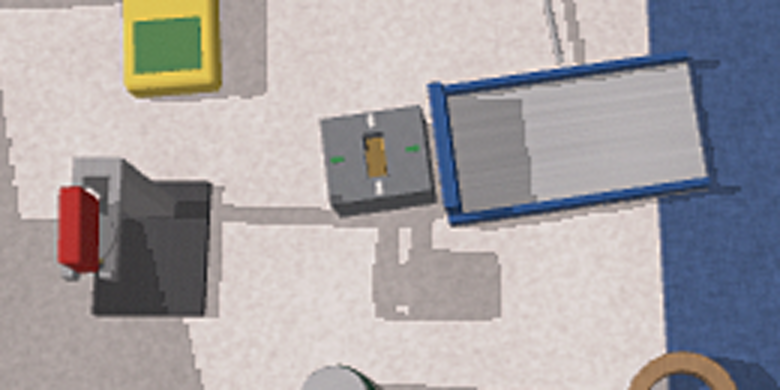

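The crop shows the slot at crop (375,156), i.e. image (255,222), with its white marks at crop (373,120) and (378,187). The channel is tilted about 6°, and the red handle is at crop (79,230).

```bash
cat > m2.py <<'E'
from h import *
import sys
from m1 import rect
def ray(uv,i,z):
    f=240/np.tan(np.radians(i['vfov'])/2);E=np.array(i['extrinsics']);uv=np.asarray(uv,float)
    r=np.stack([(uv[...,0]-i['cx'])/f,(uv[...,1]-i['cy'])/f,np.ones(uv.shape[:-1])],-1)@E[:3,:3].T
    return E[:3,3]+r*((z-E[2,3])/r[...,2])[...,None]
def mods(W,d,n):
    x,y,z=[W[...,k] for k in range(3)]
    m=((d>0)&(z>38)&(z<60)&(y<130)&(y>-450)&(x>380)&(x<700)&~((y<-0)&(x<390))).astype(np.uint8)
    m=cv2.morphologyEx(m,cv2.MORPH_OPEN,np.ones((3,3)))
    k,L,st,_=cv2.connectedComponentsWithStats(m)
    for j in range(1,k):
        if st[j,4]>150: rect(W[L==j],n+' mod')
if __name__=='__main__':
  for n in('top','side'):
    if len(sys.argv)>1: p,d,i=look(n,sys.argv[1]+n+'.png')
    else:
        D=np.load(n+'0.npz'); p,d=D['p'],D['d']; i=camera_info(n)
    W=pts(n,d,i); mods(W,d,n)
    if len(sys.argv)>1: continue
    hsv=cv2.cvtColor(p,cv2.COLOR_BGR2HSV); x,y,z=[W[...,k] for k in range(3)]
    m=((d>0)&(z>43)&(z<57)&(y>135)&(y<260)&(x>500)&(x<680)&(hsv[...,1]<120)).astype(np.uint8)
    m=cv2.morphologyEx(m,cv2.MORPH_OPEN,np.ones((3,3)))
    k,L,st,_=cv2.connectedComponentsWithStats(m); j=1+np.argmax(st[1:,4]); rect(W[L==j],n+' block')
    near=np.zeros(m.shape,bool)
    for rr,cc in [(222,255)] if n=='top' else [(208,334)]: near[rr-25:rr+25,cc-30:cc+30]=True
    for lab,mm,zz in [('brass',(hsv[...,0]>8)&(hsv[...,0]<28)&(hsv[...,1]>110),39),('green',(hsv[...,0]>40)&(hsv[...,0]<85)&(hsv[...,1]>110),50)]:
        k,L,st,c=cv2.connectedComponentsWithStats((mm&near).astype(np.uint8))
        for j in range(1,k):
            if st[j,4]>3: print(n,lab,st[j].tolist(),np.round(c[j],1),np.round(ray(c[j],i,zz),1))
    # walls: blue contour outer edges onto z
    blue=(hsv[...,0]>95)&(hsv[...,0]<125)&(hsv[...,1]>100)
    for lab,zl in [('stop',(46,58)),('wall',(17,27))]:
        mm=blue&(d>0)&(z>zl[0])&(z<zl[1])&(x>500)&(x<660)&(y<140)&(y>-80)
        v,u=np.nonzero(mm); Q=ray(np.stack([u,v],-1),i,52 if lab=='stop' else 22)
        if lab=='stop': rect(Q,n+' stop')
        else:
            mid=Q[:,0]>575-0.105*(Q[:,1]-130)
            for s in(mid,~mid):
                if s.sum()>20:
                    vx=cv2.fitLine(Q[s][:,:2].astype(np.float32),cv2.DIST_HUBER,0,.01,.01).ravel(); print(n,'wall',np.round(vx,3),s.sum(),Q[s][:,1].min().round(1),Q[s][:,1].max().round(1))
E
python3 m2.py
```

```text
top mod c [ 615.7 -182.2] size [90.5 39.5] long ang -6.8 z [39.8 44.6 48.3] 497
top mod c [ 608.2 -329.2] size [90.8 38.7] long ang 12.3 z [40.2 44.5 48.1] 473
top mod c [ 447.3 -326.8] size [90.1 37. ] long ang 3.2 z [40.8 44.5 48.1] 494
top block c [576.  184.3] size [80.6 71.8] long ang -83.6 z [45.7 49.6 53.6] 889
top brass [252, 216, 7, 13, 71] [254.9 222. ] [576.5 184.8  39. ]
top green [240, 223, 4, 1, 4] [241.5 223. ] [572.7 214.9  50. ]
top stop c [579.9 129.8] size [101.8  11.2] long ang 6.0 z [52. 52. 52.] 188
top wall [ 1.10000e-01 -9.94000e-01  6.45497e+02  3.21100e+01] 234 -67.1 130.0
top wall [ 1.04000e-01 -9.95000e-01  5.38157e+02  2.48150e+01] 226 -77.8 127.8
side mod c [ 613.4 -184.1] size [91.3 45.5] long ang -9.7 z [40.1 45.8 49.5] 379
side mod c [ 605.8 -328.6] size [90.6 44.6] long ang 11.8 z [40.9 45.9 50. ] 473
side mod c [ 445.5 -328.5] size [90.2 39.1] long ang 3.1 z [41.5 46.2 50. ] 459
side block c [574.7 181.5] size [86.5 72.3] long ang -83.3 z [46.6 51.2 55.5] 407
side brass [347, 183, 17, 7, 104] [355.  185.6] [662.2 294.7  39. ]
side brass [329, 209, 6, 2, 8] [331.  209.2] [568.5 195.   39. ]
side stop c [578.5 126. ] size [100.6  23.4] long ang 6.0 z [52. 52. 52.] 148
side wall [ 1.49000e-01 -9.89000e-01  6.43196e+02  2.26010e+01] 153 -73.7 137.3
side wall [ 7.3000e-02 -9.9700e-01  5.3734e+02  2.2781e+01] 142 -78.6 132.8
```

Request:
apply_moves([
  [85,[417,-669,-30],[0,0,14.5]],
  [85,[417,-669,-30],[0,0,14.5]],
  [85,[417,-669,-30],[0,0,14.5]],
  [85,[417,-669,-30],[0,0,14.5]],
  [85,[417,-669,-30],[0,0,14.5]],
  [85,[417,-669,-30],[0,0,14.5]],
  [85,[417,-669,-30],[0,0,14.5]],
  [85,[417,-669,-30],[0,0,14.5]],
  [85,[417,-669,-30],[0,0,14.5]],
  [85,[417,-669,-30],[0,0,14.5]],
  [85,[417,-669,-30],[0,0,14.5]],
  [85,[417,-669,-30],[0,0,14.5]],
  [85,[417,-669,-30],[0,0,14.5]],
  [85,[417,-669,-30],[0,0,14.5]],
  [85,[417,-669,-30],[0,0,14.5]],
  [85,[417,-669,-30],[0,0,14.5]],
  [85,[417,-669,-30],[0,0,14.5]],
  [85,[417,-669,-30],[0,0,14.5]],
  [85,[417,-669,-30],[0,0,14.5]],
  [85,[417,-669,-30],[0,0,14.5]],
], squeeze=40)

```text
time_s: 2.1
eef_pos: [613.9, -181.3, 201.8]
ee_rot: [0.0, 0.065, 0.998, -0.0]
force: [-0.0, 0.4, -0.7]
grip_width: 0.996
grip_force: 0.0
```

Request:
apply_moves([
  [85,[0.5,-2,-50],[0,0,0]],
  [85,[0.5,-2,-100],[0,0,0]],
  [85,[0.5,-2,-150],[0,0,0]],
  [85,[0.5,-2,-180],[0,0,0]],
  [85,[0.5,-2,-193],[0,0,0]],
  [85,[0.5,-2,-193],[0,0,0]],
  [30,[0.5,-2,-193],[0,0,0]],
  [30,[0.5,-2,-193],[0,0,0]],
  [30,[0.5,-2,-193],[0,0,0]],
  [30,[0.5,-2,-193],[0,0,0]],
  [30,[0.5,-2,-193],[0,0,0]],
  [30,[0.5,-2,-193],[0,0,0]],
  [30,[0.5,-2,-193],[0,0,0]],
  [30,[0.5,-2,-193],[0,0,0]],
  [30,[0.5,-2,-180],[0,0,0]],
  [30,[0.5,-2,-150],[0,0,0]],
  [30,[0.5,-2,-110],[0,0,0]],
  [30,[0.5,-2,-90],[0,0,0]],
  [30,[0.5,-2,-90],[0,0,0]],
])

```text
time_s: 4.0
eef_pos: [615.8, -185.0, 115.0]
ee_rot: [0.003, 0.066, 0.998, -0.001]
force: [0.6, -0.1, -2.8]
grip_width: 0.467
grip_force: 41.2
```

Request:
apply_moves([
  [30,[-29,262,0],[0,0,13.6]],
  [30,[-29,262,0],[0,0,13.6]],
  [30,[-29,262,0],[0,0,13.6]],
  [30,[-29,262,0],[0,0,13.6]],
  [30,[-29,262,0],[0,0,13.6]],
  [30,[-29,262,0],[0,0,13.6]],
  [30,[-29,262,0],[0,0,13.6]],
  [30,[-29,262,0],[0,0,13.6]],
  [30,[-29,262,0],[0,0,13.6]],
  [30,[-29,262,0],[0,0,13.6]],
  [30,[-29,262,-25],[0,0,13.6]],
  [30,[-29,262,-50],[0,0,13.6]],
  [30,[-29,262,-50],[0,0,13.6]],
  [30,[-29,262,-50],[0,0,13.6]],
])

```text
time_s: 5.4
eef_pos: [585.9, 77.0, 61.8]
ee_rot: [0.0, -0.052, 0.999, -0.0]
force: [0.2, -0.2, -3.1]
grip_width: 0.46
grip_force: 41.7
```

```bash
cat > w.py <<'E'
from h import *
import sys
p,d,i=look('wrist',sys.argv[1]+'.png'); np.savez('wr.npz',p=p,d=d,E=i['extrinsics'])
p2,d2,i2=look('top'); 
cv2.imwrite('pics/'+sys.argv[1]+'t.png',cv2.resize(p2[140:310,230:530],None,fx=2.6,fy=2.6))
print(i['vfov'],i['cx'],i['cy'],np.round(i['extrinsics'],2).tolist(),np.round(ctrl.sense()['eef_pos'],1))
cv2.imwrite('pics/'+sys.argv[1]+'c.png',np.vstack([p,np.zeros((4,640,3),np.uint8)])[:480])
E
python3 w.py a; python3 -c "
import cv2,numpy as np
a=cv2.imread('pics/a.png');b=cv2.imread('pics/at.png')
b=cv2.resize(b,(400,227));a=cv2.resize(a,(400,300))
cv2.imwrite('pics/a2.png',np.vstack([a,b]))"
```

```text
65.70646984690485 321.07532721546596 235.48987908124855 [[-0.1, 0.94, 0.32, 503.81], [0.99, 0.1, 0.03, 68.01], [0.0, 0.32, -0.95, 204.42], [0.0, 0.0, 0.0, 1.0]] [586.5  77.2  62.8]
```

View pics/a2.png

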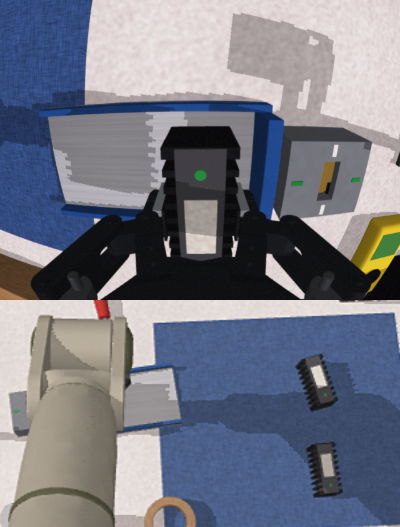

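The wrist view shows the module held over the channel: the near end lies between the walls, clear of the stop at small-view (265,150). The other two modules have not moved.

Request:
apply_moves([
  [30,[0,0,-20],[0,0,0]],
  [30,[0,0,-35],[0,0,0]],
  [30,[0,0,-44],[0,0,0]],
  [30,[0,0,-44.5],[0,0,0]],
  [30,[0,0,-44.5],[0,0,0]],
  [54,[0,0,-44.5],[0,0,0]],
  [54,[0,0,-44.5],[0,0,0]],
  [54,[0,0,-44.5],[0,0,0]],
  [54,[0,0,-44.5],[0,0,0]],
  [54,[0,0,-20],[0,0,0]],
  [54,[0,0,30],[0,0,0]],
  [54,[0,0,70],[0,0,0]],
  [54,[0,0,120],[0,0,0]],
])

```text
time_s: 6.8
eef_pos: [584.9, 77.6, 182.3]
ee_rot: [-0.001, -0.053, 0.999, 0.0]
force: [0.2, -0.7, -0.3]
grip_width: 0.63
grip_force: 0.0
```

```bash
python3 m2.py b
python3 - <<'E'
from rig import ctrl; s=ctrl.sense(); print(s['eef_pos'],s['force'])
E
```

```text
top mod c [ 608.  -329.6] size [90.9 37.5] long ang 11.7 z [40.3 44.4 48.3] 463
top mod c [ 447.1 -325.8] size [89.7 40.2] long ang 2.5 z [40.2 44.3 47.9] 501
side mod c [583.9  74.8] size [91.1 43.8] long ang 9.6 z [43.2 53.4 58.3] 326
side mod c [ 606.6 -329.8] size [91.8 43.2] long ang 13.1 z [40.6 45.7 49.4] 466
side mod c [ 445.5 -327.8] size [89.7 42.7] long ang 1.5 z [40.8 46.  50.1] 469
[588.19387625  77.56398017 188.42394274] [ 0.56685551 -1.15848255  0.29089496]
```

Request:
apply_moves([
  [85,[21.5,-407,0],[0,0,6]],
  [85,[21.5,-407,0],[0,0,6]],
  [85,[21.5,-407,0],[0,0,6]],
  [85,[21.5,-407,0],[0,0,6]],
  [85,[21.5,-407,0],[0,0,6]],
  [85,[21.5,-407,0],[0,0,6]],
  [85,[21.5,-407,0],[0,0,6]],
  [85,[21.5,-407,0],[0,0,6]],
  [85,[21.5,-407,0],[0,0,6]],
  [85,[21.5,-407,0],[0,0,6]],
  [85,[21.5,-407,0],[0,0,6]],
  [85,[21.5,-407,0],[0,0,6]],
  [85,[21.5,-407,-50],[0,0,6]],
  [85,[21.5,-407,-90],[0,0,6]],
  [85,[21.5,-407,-90],[0,0,6]],
])

```text
time_s: 8.4
eef_pos: [605.1, -326.3, 85.8]
ee_rot: [-0.004, -0.106, 0.994, 0.004]
force: [0.0, 0.0, 0.1]
grip_width: 0.994
grip_force: 0.0
```

Request:
apply_moves([
  [85,[0,0,-40],[0,0,0]],
  [85,[0,0,-70],[0,0,0]],
  [85,[0,0,-83],[0,0,0]],
  [85,[0,0,-83],[0,0,0]],
  [30,[0,0,-83],[0,0,0]],
  [30,[0,0,-83],[0,0,0]],
  [30,[0,0,-83],[0,0,0]],
  [30,[0,0,-83],[0,0,0]],
  [30,[0,0,-83],[0,0,0]],
  [30,[0,0,-83],[0,0,0]],
  [30,[0,0,-83],[0,0,0]],
  [30,[0,0,-83],[0,0,0]],
  [30,[0,0,-70],[0,0,0]],
  [30,[0,0,-40],[0,0,0]],
  [30,[0,0,0],[0,0,0]],
  [30,[0,0,20],[0,0,0]],
  [30,[0,0,20],[0,0,0]],
])

```text
time_s: 10.1
eef_pos: [608.1, -330.2, 115.2]
ee_rot: [0.002, -0.105, 0.994, -0.002]
force: [1.0, -0.3, -3.7]
grip_width: 0.462
grip_force: 41.4
```

Request:
apply_moves([
  [30,[-14,341,0],[0,0,-6]],
  [30,[-14,341,0],[0,0,-6]],
  [30,[-14,341,0],[0,0,-6]],
  [30,[-14,341,0],[0,0,-6]],
  [30,[-14,341,0],[0,0,-6]],
  [30,[-14,341,0],[0,0,-6]],
  [30,[-14,341,0],[0,0,-6]],
  [30,[-14,341,0],[0,0,-6]],
  [30,[-14,341,0],[0,0,-6]],
  [30,[-14,341,0],[0,0,-6]],
  [30,[-14,341,0],[0,0,-6]],
  [30,[-14,341,0],[0,0,-6]],
  [30,[-14,341,-25],[0,0,-6]],
  [30,[-14,341,-45],[0,0,-6]],
  [30,[-14,341,-45],[0,0,-6]],
])

```text
time_s: 11.6
eef_pos: [591.5, 11.3, 63.7]
ee_rot: [-0.003, -0.052, 0.999, 0.001]
force: [-1.0, -0.1, -3.1]
grip_width: 0.463
grip_force: 42.2
```

Run:
```python
from h import *
p,d,i=look('wrist','c.png'); cv2.imwrite('pics/c2.png',cv2.resize(p,(420,315)))
print(ctrl.sense()['eef_pos'])
```

```text
[592.56178239  11.2151886   65.56957083]
```

View pics/c2.png

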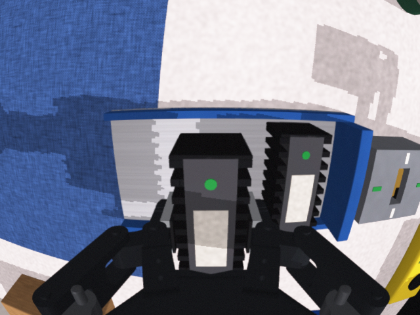

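Module 1 stands in the channel near the stop at about (300,170), and the held module is at (210,200) with a clear gap between them. I'll lower it now.

Request:
apply_moves([
  [30,[0,0,-20],[0,0,0]],
  [30,[0,0,-38],[0,0,0]],
  [30,[0,0,-49],[0,0,0]],
  [30,[0,0,-49.5],[0,0,0]],
  [30,[0,0,-49.5],[0,0,0]],
  [54,[0,0,-49.5],[0,0,0]],
  [54,[0,0,-49.5],[0,0,0]],
  [54,[0,0,-49.5],[0,0,0]],
  [54,[0,0,-49.5],[0,0,0]],
  [54,[0,0,-20],[0,0,0]],
  [54,[0,0,30],[0,0,0]],
  [54,[0,0,70],[0,0,0]],
  [54,[0,0,114],[0,0,0]],
  [54,[0,0,114],[0,0,0]],
])

```text
time_s: 13.05
eef_pos: [595.4, 11.3, 186.8]
ee_rot: [0.006, -0.053, 0.999, -0.001]
force: [-0.3, -0.3, -0.3]
grip_width: 0.631
grip_force: 0.0
```

```bash
python3 m2.py d
```

```text
top mod c [ 447.5 -326. ] size [90.3 39.6] long ang 2.7 z [40.6 44.5 48. ] 499
side mod c [583.4  77.9] size [90.7 45.3] long ang 4.1 z [41.  53.4 57.6] 335
side mod c [591.7  11.9] size [91.4 45.8] long ang 4.9 z [42.5 52.8 58. ] 362
side mod c [ 445.5 -328.1] size [90.6 38.9] long ang 3.8 z [41.2 46.  49.9] 460
```

Request:
apply_moves([
  [85,[-146.5,-339,0],[0,0,-3.4]],
  [85,[-146.5,-339,0],[0,0,-3.4]],
  [85,[-146.5,-339,0],[0,0,-3.4]],
  [85,[-146.5,-339,0],[0,0,-3.4]],
  [85,[-146.5,-339,0],[0,0,-3.4]],
  [85,[-146.5,-339,0],[0,0,-3.4]],
  [85,[-146.5,-339,0],[0,0,-3.4]],
  [85,[-146.5,-339,0],[0,0,-3.4]],
  [85,[-146.5,-339,0],[0,0,-3.4]],
  [85,[-146.5,-339,0],[0,0,-3.4]],
  [85,[-146.5,-339,0],[0,0,-3.4]],
  [85,[-146.5,-339,0],[0,0,-3.4]],
  [85,[-146.5,-339,-50],[0,0,-3.4]],
  [85,[-146.5,-339,-90],[0,0,-3.4]],
  [85,[-146.5,-339,-90],[0,0,-3.4]],
])

```text
time_s: 14.65
eef_pos: [445.0, -324.6, 85.9]
ee_rot: [-0.003, -0.024, 1.0, 0.004]
force: [-0.0, 0.7, 0.8]
grip_width: 0.998
grip_force: 0.0
```

Request:
apply_moves([
  [85,[0,0,-40],[0,0,0]],
  [85,[0,0,-70],[0,0,0]],
  [85,[0,0,-82],[0,0,0]],
  [85,[0,0,-82],[0,0,0]],
  [30,[0,0,-82],[0,0,0]],
  [30,[0,0,-82],[0,0,0]],
  [30,[0,0,-82],[0,0,0]],
  [30,[0,0,-82],[0,0,0]],
  [30,[0,0,-82],[0,0,0]],
  [30,[0,0,-82],[0,0,0]],
  [30,[0,0,-82],[0,0,0]],
  [30,[0,0,-82],[0,0,0]],
  [30,[0,0,-70],[0,0,0]],
  [30,[0,0,-40],[0,0,0]],
  [30,[0,0,0],[0,0,0]],
  [30,[0,0,20],[0,0,0]],
  [30,[0,0,20],[0,0,0]],
])

```text
time_s: 16.35
eef_pos: [447.5, -328.2, 113.4]
ee_rot: [0.002, -0.023, 1.0, -0.002]
force: [0.8, 0.4, -3.8]
grip_width: 0.464
grip_force: 41.7
```

Request:
apply_moves([
  [30,[153,275,0],[0,0,3.4]],
  [30,[153,275,0],[0,0,3.4]],
  [30,[153,275,0],[0,0,3.4]],
  [30,[153,275,0],[0,0,3.4]],
  [30,[153,275,0],[0,0,3.4]],
  [30,[153,275,0],[0,0,3.4]],
  [30,[153,275,0],[0,0,3.4]],
  [30,[153,275,0],[0,0,3.4]],
  [30,[153,275,0],[0,0,3.4]],
  [30,[153,275,0],[0,0,3.4]],
  [30,[153,275,0],[0,0,3.4]],
  [30,[153,275,-25],[0,0,3.4]],
  [30,[153,275,-45],[0,0,3.4]],
  [30,[153,275,-45],[0,0,3.4]],
])

```text
time_s: 17.75
eef_pos: [597.8, -52.8, 62.8]
ee_rot: [-0.003, -0.052, 0.999, 0.001]
force: [-0.5, 0.3, -3.9]
grip_width: 0.463
grip_force: 42.1
```

Run:
```python
from h import *
p,d,i=look('wrist','e.png'); cv2.imwrite('pics/e2.png',cv2.resize(p,(420,315)))
print(ctrl.sense()['eef_pos'])
```

```text
[598.87247834 -52.90360754  64.62675206]
```

View pics/e2.png

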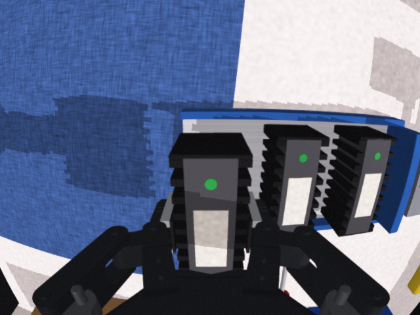

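Two modules stand in the channel at (290,175) and (362,175), and the third is at (210,200) over the open end with a gap in front. I'll lower and release it.

Request:
apply_moves([
  [30,[0,0,-20],[0,0,0]],
  [30,[0,0,-37],[0,0,0]],
  [30,[0,0,-48],[0,0,0]],
  [30,[0,0,-48.5],[0,0,0]],
  [30,[0,0,-48.5],[0,0,0]],
  [54,[0,0,-48.5],[0,0,0]],
  [54,[0,0,-48.5],[0,0,0]],
  [54,[0,0,-48.5],[0,0,0]],
  [54,[0,0,-48.5],[0,0,0]],
  [54,[0,0,-20],[0,0,0]],
  [54,[0,0,30],[0,0,0]],
  [54,[0,0,60],[0,0,0]],
  [54,[0,0,60],[0,0,0]],
])

```text
time_s: 19.1
eef_pos: [601.6, -52.9, 130.2]
ee_rot: [0.004, -0.053, 0.999, -0.001]
force: [0.1, -0.1, -0.9]
grip_width: 0.637
grip_force: 0.0
```

```bash
python3 m2.py f
```

```text
top mod c [585.5  78.8] size [91.8 38.6] long ang 6.5 z [42.6 52.5 56.5] 527
side mod c [573.4  74.5] size [71.5 42.2] long ang 6.2 z [41.6 53.3 58.3] 251
side mod c [579.8   6.6] size [68.2 44.6] long ang 1.8 z [40.7 53.  58. ] 278
side mod c [597.9 -51.2] size [90.9 46.7] long ang 5.3 z [42.4 53.  57.8] 391
```

Request:
apply_moves([
  [40,[7,-64,0],[0,0,-8]],
  [40,[7,-64,0],[0,0,-16]],
  [40,[7,-64,0],[0,0,-24]],
  [40,[7,-64,0],[0,0,-32]],
  [40,[7,-64,0],[0,0,-40]],
  [40,[7,-64,0],[0,0,-48]],
  [40,[7,-64,0],[0,0,-56]],
  [40,[7,-64,0],[0,0,-64]],
  [40,[7,-64,0],[0,0,-72]],
  [40,[7,-64,0],[0,0,-80]],
  [40,[7,-64,0],[0,0,-88]],
  [40,[7,-64,0],[0,0,-90]],
  [40,[7,-64,-40],[0,0,-90]],
  [40,[7,-64,-80],[0,0,-90]],
  [40,[7,-64,-105],[0,0,-90]],
  [40,[7,-64,-109],[0,0,-90]],
  [40,[7,-64,-109],[0,0,-90]],
  [40,[7,-64,-109],[0,0,-90]],
])

```text
time_s: 21.0
eef_pos: [607.2, -116.6, 17.4]
ee_rot: [0.001, 0.669, 0.743, 0.0]
force: [0.2, -0.3, 0.3]
grip_width: 0.468
grip_force: 0.0
```

Request:
apply_moves([
  [40,[-1.6,14.9,0],[0,0,0]],
  [40,[-2.7,24.9,0],[0,0,0]],
  [40,[-3.2,29.8,0],[0,0,0]],
  [40,[-3.7,34.8,0],[0,0,0]],
  [40,[-4.3,39.8,0],[0,0,0]],
  [40,[-4.8,44.7,0],[0,0,0]],
  [40,[-5.3,49.7,0],[0,0,0]],
  [40,[-5.8,54.7,0],[0,0,0]],
  [40,[-6.4,59.7,0],[0,0,0]],
  [40,[-6.9,64.6,0],[0,0,0]],
  [40,[-7.4,69.6,0],[0,0,0]],
  [40,[-8,74.6,0],[0,0,0]],
  [40,[-8.5,79.5,0],[0,0,0]],
  [40,[-9,84.5,0],[0,0,0]],
  [40,[-9.6,89.5,0],[0,0,0]],
  [40,[-10.1,94.5,0],[0,0,0]],
  [40,[-10.6,99.4,0],[0,0,0]],
  [40,[-10.6,99.4,0],[0,0,0]],
])

```text
time_s: 22.8
eef_pos: [595.8, -16.0, 16.2]
ee_rot: [-0.0, 0.669, 0.744, 0.0]
force: [-0.1, -0.2, -0.2]
grip_width: 0.467
grip_force: 0.0
```

Run:
```python
from h import *
p,d,i=look('wrist','g.png'); cv2.imwrite('pics/g2.png',cv2.resize(p,(420,315)))
s=ctrl.sense();print(s['eef_pos'],s['force'])
```

```text
[595.8162354  -16.33400255  16.21079839] [-0.17171454 -0.10136894  0.38469661]
```

View pics/g2.png

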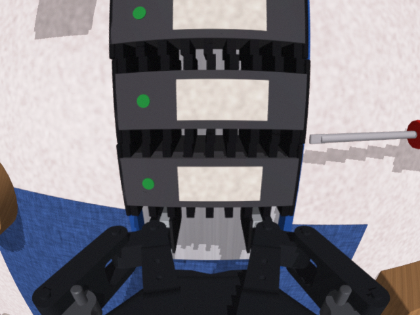

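The wrist view shows three aligned modules ahead, rows at (210,15), (210,100) and (210,185), with the fingers behind the last one at (150,235) and (265,235). There is no contact force yet, so I'll keep pushing.

Request:
apply_moves([
  [40,[-0.2,2,0],[0,0,0]],
  [40,[-0.4,4,0],[0,0,0]],
  [40,[-0.5,5,0],[0,0,0]],
  [40,[-0.6,6,0],[0,0,0]],
  [40,[-0.7,7,0],[0,0,0]],
  [40,[-0.7,7,0],[0,0,0]],
])

```text
time_s: 23.45
eef_pos: [595.2, -9.8, 16.3]
ee_rot: [-0.0, 0.669, 0.743, 0.0]
force: [-0.5, -1.5, -1.2]
grip_width: 0.469
grip_force: 0.7
```

```bash
python3 m2.py h
```

```text
top mod c [583.4  98.9] size [89.7 44.6] long ang 6.5 z [44.1 52.8 56.1] 496
side mod c [554.2  92.9] size [73.6 51.6] long ang 88.0 z [43.1 53.4 58.3] 239
```

Request:
apply_moves([
  [40,[-0.1,1,0],[0,0,0]],
  [40,[-0.2,2,0],[0,0,0]],
  [40,[-0.3,3,0],[0,0,0]],
  [40,[-0.3,3,0],[0,0,0]],
  [40,[-0.3,3,0],[0,0,0]],
])

```text
time_s: 24.05
eef_pos: [595.0, -6.9, 16.3]
ee_rot: [-0.0, 0.669, 0.743, 0.0]
force: [0.3, -1.3, -0.7]
grip_width: 0.468
grip_force: 0.9
```

Request:
apply_moves([
  [40,[-0.1,1,0],[0,0,0]],
  [40,[-0.2,2,0],[0,0,0]],
  [40,[-0.2,2,0],[0,0,0]],
  [40,[-0.2,2,0],[0,0,0]],
])

```text
time_s: 24.45
eef_pos: [595.0, -6.9, 16.3]
ee_rot: [0.001, 0.669, 0.743, -0.001]
force: [0.0, -13.2, -2.8]
grip_width: 0.471
grip_force: 6.4
```

Request:
apply_moves([
  [40,[0.2,-2,0],[0,0,0]],
  [40,[0.6,-6,0],[0,0,0]],
  [40,[1.6,-15,0],[0,0,0]],
  [40,[4.3,-40,0],[0,0,0]],
  [40,[4.3,-40,40],[0,0,0]],
  [40,[4.3,-40,90],[0,0,0]],
  [40,[4.3,-90,140],[0,0,0]],
  [40,[4.3,-140,160],[0,0,0]],
  [40,[4.3,-190,190],[0,0,0]],
  [40,[4.3,-240,190],[0,0,0]],
  [40,[4.3,-240,190],[0,0,0]],
])

```text
time_s: 25.55
eef_pos: [598.7, -248.8, 207.6]
ee_rot: [0.001, 0.67, 0.743, 0.0]
force: [0.5, 0.7, -0.5]
grip_width: 0.469
grip_force: 0.0
```

```bash
python3 m2.py i
python3 - <<'E'
import cv2,numpy as np
a=cv2.imread('pics/itop.png')[180:260,215:385]; b=cv2.imread('pics/iside.png')[170:300,290:410]
cv2.imwrite('pics/i2.png',np.vstack([cv2.resize(a,(680,320),interpolation=cv2.INTER_CUBIC),cv2.resize(b,(240,260))[:, :240] if 0 else cv2.resize(b,(680,260)) ]))
E
```

```text
top mod c [586.   70.1] size [130.4  95.8] long ang -83.7 z [44.1 52.2 56.1] 1884
side mod c [584.7  68.3] size [133.9  93.6] long ang -81.7 z [43.4 53.6 58. ] 955
```

View pics/i2.png

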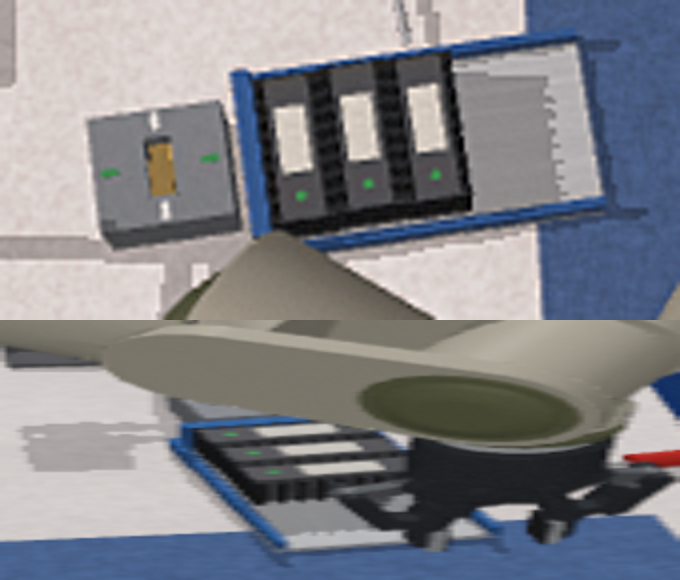

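The modules look flush against the stop, with the last one's edge at crop (465,130). Next is the key.

Request:
apply_moves([
  [60,[0,40,40],[0,0,8]],
  [60,[-102,616,94],[0,0,16]],
  [60,[-102,616,94],[0,0,24]],
  [60,[-102,616,94],[0,0,32]],
  [60,[-102,616,94],[0,0,40]],
  [60,[-102,616,94],[0,0,48]],
  [60,[-102,616,94],[0,0,56]],
  [60,[-102,616,94],[0,0,64]],
  [60,[-102,616,94],[0,0,72]],
  [60,[-102,616,94],[0,0,80]],
  [60,[-102,616,94],[0,0,84]],
  [60,[-102,616,94],[0,0,84]],
  [60,[-102,616,94],[0,0,84]],
  [60,[-102,616,94],[0,0,84]],
  [60,[-102,616,94],[0,0,84]],
  [60,[-102,616,94],[0,0,84]],
  [60,[-102,616,94],[0,0,84]],
  [60,[-102,616,94],[0,0,84]],
  [60,[-102,616,94],[0,0,84]],
])

```text
time_s: 27.55
eef_pos: [497.3, 370.5, 300.4]
ee_rot: [0.0, -0.0, 1.0, 0.0]
force: [-0.2, 0.0, -0.1]
grip_width: 0.704
grip_force: 0.0
```

```bash
cat >> h.py <<'E'
def wray(uv,i,z):
    """fisheye wrist pixel(s) -> world points on plane z"""
    f=240/np.tan(np.radians(i['vfov'])/2);E=np.array(i['extrinsics']);uv=np.asarray(uv,float)
    q=uv-[i['cx'],i['cy']]; r=np.linalg.norm(q,axis=-1)+1e-9; t=r/f
    c=np.concatenate([q*(np.sin(t)/r)[...,None],np.cos(t)[...,None]],-1)@E[:3,:3].T
    return E[:3,3]+c*((z-E[2,3])/c[...,2])[...,None]
def wrect(mask,i,z,lab):
    m=cv2.morphologyEx(mask.astype(np.uint8),cv2.MORPH_OPEN,np.ones((3,3)))
    k,L,st,_=cv2.connectedComponentsWithStats(m); j=1+np.argmax(st[1:,4]); v,u=np.nonzero(L==j)
    P=wray(np.stack([u,v],-1),i,z)[:,:2]; (c,s,a)=cv2.minAreaRect(P.astype(np.float32))
    if s[0]<s[1]: s=s[::-1]; a+=90
    print(lab,np.round(c,1),np.round(s,1),round((a+90)%180-90,1),'px',u.mean().round(),v.mean().round(),len(u)); return L==j
E
python3 - <<'E'
from h import *
print(np.round(ctrl.sense()['eef_pos'],1),np.round(ctrl.sense()['ee_rot'],4))
p,d,i=look('wrist','k.png'); np.savez('k.npz',p=p,d=d,E=i['extrinsics'])
hsv=cv2.cvtColor(p,cv2.COLOR_BGR2HSV)
red=((hsv[...,0]<8)|(hsv[...,0]>172))&(hsv[...,1]>140)
m=wrect(red,i,197,'red all@197'); V=hsv[...,2]; print(np.percentile(V[m],[5,25,50,75,95]))
top=m&(V>V[m].max()*0.85); wrect(top,i,197,'bright@197')
dd=d[m]; print('depth',np.percentile(dd[dd>0],[5,50,95]))
p2=cv2.resize(p,(560,420)); cv2.imwrite('pics/k2.png',p2)
E
```

```text
[497.3 370.5 300.4] [ 0. -0.  1.  0.]
red all@197 [491.7 371.3] [59.2 15.4] 0.6 px 323.0 227.0 1816
[ 71. 125. 144. 148. 151.]
bright@197 [496.2 372.2] [50.1 12.3] 0.5 px 324.0 233.0 1234
depth [251.83221588 259.3143158  273.25294037]
```

View pics/k2.png

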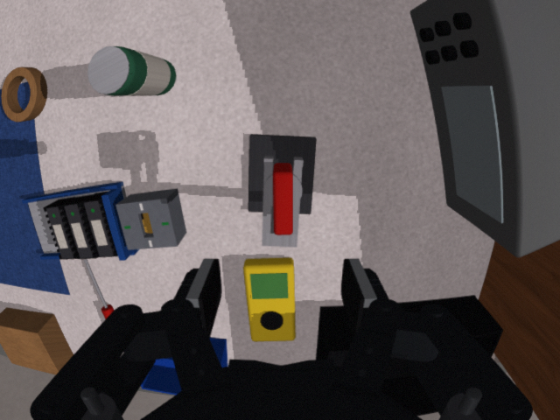

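The wrist view shows the red handle at (283,199) in line with world x, resting between the prongs at (268,200) and (297,200).

Request:
apply_moves([
  [60,[-0.5,0.5,-50],[0,0,0.5]],
  [60,[-0.5,0.5,-95],[0,0,0.5]],
  [60,[-0.5,0.5,-125],[0,0,0.5]],
  [60,[-0.5,0.5,-139],[0,0,0.5]],
  [60,[-0.5,0.5,-139],[0,0,0.5]],
  [60,[-0.5,0.5,-139],[0,0,0.5]],
  [5,[-0.5,0.5,-139],[0,0,0.5]],
  [5,[-0.5,0.5,-139],[0,0,0.5]],
  [5,[-0.5,0.5,-139],[0,0,0.5]],
  [5,[-0.5,0.5,-139],[0,0,0.5]],
  [5,[-0.5,0.5,-139],[0,0,0.5]],
  [5,[-0.5,0.5,-139],[0,0,0.5]],
  [5,[-0.5,0.5,-139],[0,0,0.5]],
  [5,[-0.5,0.5,-139],[0,0,0.5]],
  [5,[-0.5,0.5,-130],[0,0,0.5]],
  [5,[-0.5,0.5,-110],[0,0,0.5]],
  [5,[-0.5,0.5,-80],[0,0,0.5]],
  [5,[-0.5,0.5,-69],[0,0,0.5]],
  [5,[-0.5,0.5,-69],[0,0,0.5]],
])

```text
time_s: 29.5
eef_pos: [497.0, 371.8, 232.6]
ee_rot: [0.001, -0.005, 1.0, 0.001]
force: [0.2, 0.3, -1.7]
grip_width: 0.183
grip_force: 39.1
```

Run:
```python
from h import *
s=ctrl.sense();print(np.round(s['eef_pos'],1),np.round(s['ee_rot'],4),s['force'])
p,d,i=look('wrist','l.png'); cv2.imwrite('pics/l2.png',cv2.resize(p,(480,360)))
np.savez('l.npz',p=p,d=d,E=i['extrinsics'])
for n in('top','side'):
    q,dd,ii=look(n,'l'+n+'.png'); W=pts(n,dd,ii);hsv=cv2.cvtColor(q,cv2.COLOR_BGR2HSV)
    r=((hsv[...,0]<6)|(hsv[...,0]>174))&(hsv[...,1]>150)&(W[...,2]>180)&(dd>0)
    if r.sum()>5: print(n,np.round(np.percentile(W[r],[2,50,98],axis=0),1).tolist(),r.sum())
```

```text
[497.  371.8 232.6] [ 1.2e-03 -4.8e-03  1.0e+00  6.0e-04] [ 0.1520114   0.2656411  -1.70946084]
side [[469.3, 328.5, 228.0], [481.6, 365.8, 251.6], [520.3, 378.4, 288.5]] 118
```

View pics/l2.png

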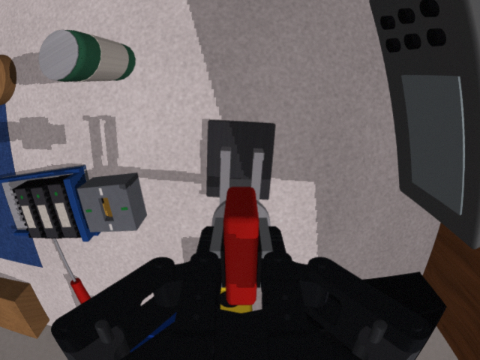

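The key has been lifted and is held at (240,245), and its hook is empty. The socket is visible at (107,207).

Request:
apply_moves([
  [5,[39,-50,0],[0,0,2.7]],
  [5,[78,-101,0],[0,0,5.5]],
  [5,[78,-101,0],[0,0,5.5]],
  [5,[78,-101,0],[0,0,5.5]],
  [5,[78,-101,-30],[0,0,5.5]],
  [5,[78,-101,-60],[0,0,5.5]],
  [5,[78,-101,-60],[0,0,5.5]],
  [5,[78,-101,-60],[0,0,5.5]],
  [5,[78,-101,-60],[0,0,5.5]],
])

```text
time_s: 30.55
eef_pos: [575.0, 271.0, 173.0]
ee_rot: [0.001, -0.053, 0.999, 0.0]
force: [-0.1, 0.2, -0.8]
grip_width: 0.182
grip_force: 39.2
```

Run:
```python
from h import *
s=ctrl.sense();T=s['eef_pos'];print(np.round(T,1),np.round(s['ee_rot'],4))
p,d,i=look('wrist','n.png'); cv2.imwrite('pics/n2.png',p)
hsv=cv2.cvtColor(p,cv2.COLOR_BGR2HSV)
f=240/np.tan(np.radians(i['vfov'])/2);E=np.array(i['extrinsics'])
v,u=np.mgrid[0:480,0:640]; q=np.stack([u-i['cx'],v-i['cy']],-1); r=np.hypot(q[...,0],q[...,1])+1e-9
c=np.concatenate([q*(np.tan(r/f)/r)[...,None],np.ones((480,640,1))],-1)*d[...,None]; W=c@E[:3,:3].T+E[:3,3]
red=((hsv[...,0]<8)|(hsv[...,0]>172))&(hsv[...,1]>140)&(d>0)&(d<250)
P=W[red]-T; 
xs=np.array([np.cos(np.radians(6.1)),np.sin(np.radians(6.1))]); ys=np.array([-xs[1],xs[0]])
print('red z',np.percentile(P[:,2],[2,50,98]).round(1)); t=P[P[:,2]>31]
print('top along x_s',np.percentile(t[:,:2]@xs,[1,50,99]).round(1),'y_s',np.percentile(t[:,:2]@ys,[1,50,99]).round(1),len(t))
near=(np.abs(W[...,0]-576)<60)&(np.abs(W[...,1]-184)<60)&(d>0)
for lab,m,z in [('brass',(hsv[...,0]>8)&(hsv[...,0]<28)&(hsv[...,1]>110),39),('green',(hsv[...,0]>40)&(hsv[...,0]<85)&(hsv[...,1]>110),50),('white',(hsv[...,1]<30)&(hsv[...,2]>190),50)]:
    k,L,st,cc=cv2.connectedComponentsWithStats((m&near).astype(np.uint8))
    for j in range(1,k):
        if st[j,4]>8: print(lab,st[j].tolist(),cc[j].round(1),wray(cc[j],i,z).round(1))
g=near&(np.abs(W[...,2]-50)<4)&(W[...,1]>140)&(hsv[...,1]<90)
wrect(g,i,50,'block')
```

```text
[575. 271. 173.] [ 1.200e-03 -5.300e-02  9.986e-01  3.000e-04]
red z [ 1.2 34.5 36. ]
top along x_s [-27.6  -7.   23.8] y_s [-8.2 -0.4  7.3] 5246
brass [200, 192, 18, 39, 593] [208.2 211.3] [574.7 180.7  39. ]
green [165, 213, 12, 5, 56] [170.9 215. ] [577.3 152.7  50. ]
green [238, 212, 13, 5, 61] [244.3 214. ] [570.9 212.4  50. ]
white [209, 134, 3, 5, 12] [210.2 135.9] [514.2 183.2  50. ]
white [231, 135, 6, 10, 28] [233.1 138.1] [514.8 200.6  50. ]
white [175, 137, 8, 10, 47] [178.1 140.8] [519.1 157.9  50. ]
white [234, 136, 29, 12, 216] [248. 141.] [516.2 211.8  50. ]
white [277, 139, 20, 16, 134] [284.1 146.9] [518.3 238.2  50. ]
white [262, 141, 15, 9, 100] [269.1 145.2] [518.  227.4  50. ]
white [256, 170, 38, 98, 981] [275.9 213.3] [568.  236.2  50. ]
white [202, 174, 4, 11, 43] [203.5 178.9] [546.7 179.5  50. ]
white [283, 209, 8, 14, 61] [287.1 216.1] [569.3 244.7  50. ]
white [208, 244, 4, 10, 30] [209.7 248.5] [601.7 185.4  50. ]
white [272, 249, 16, 12, 92] [280.  254.9] [600.8 241.6  50. ]
white [192, 258, 12, 4, 27] [198.2 259.4] [612.2 175.6  50. ]
white [213, 258, 38, 9, 169] [233.4 261.7] [610.7 205.   50. ]
white [279, 263, 7, 8, 31] [281.8 266.9] [610.8 243.7  50. ]
white [270, 266, 4, 4, 9] [271.7 267.6] [612.2 235.7  50. ]
block [573.8 182.8] [81.  70.6] -84.0 px 210.0 212.0 7752
```

View pics/n2.png

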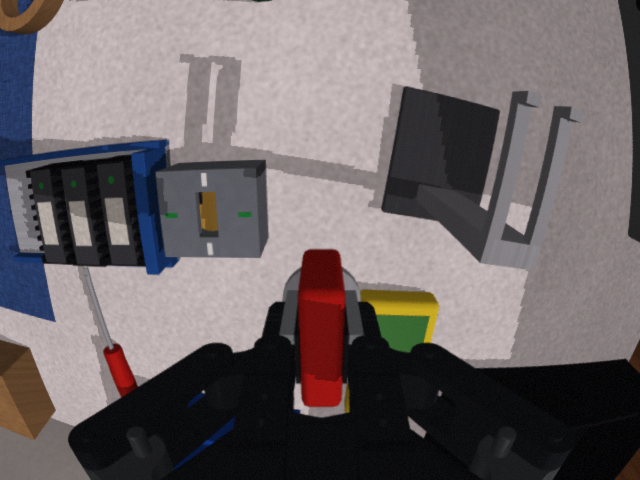

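The wrist view gives the socket centre from the green marks at (171,215)/(244,214) and the white marks at (204,179)/(210,249). Both pairs agree on about (574.1,182.5), yaw 6.1°. The key is held square at (322,330).

Request:
apply_moves([
  [5,[0,-40,0],[0,0,0]],
  [5,[0.3,-80,0],[0,0,0]],
  [5,[0.3,-87.8,0],[0,0,0]],
  [5,[0.3,-87.8,-30],[0,0,0]],
  [5,[0.3,-87.8,-60],[0,0,0]],
  [5,[0.3,-87.8,-76],[0,0,0]],
  [5,[0.3,-87.8,-78],[0,0,0]],
  [5,[0.3,-87.8,-78],[0,0,0]],
  [5,[0.3,-87.8,-78],[0,0,0]],
])

```text
time_s: 31.5
eef_pos: [575.7, 183.0, 95.0]
ee_rot: [0.001, -0.053, 0.999, 0.0]
force: [-0.4, 0.4, -1.7]
grip_width: 0.183
grip_force: 39.6
```

Run:
```python
from h import *
s=ctrl.sense();print(np.round(s['eef_pos'],1),s['force'])
p,d,i=look('wrist','o.png'); q,_,_=look('side','os.png')
cv2.imwrite('pics/o2.png',np.hstack([cv2.resize(p[150:470,120:520],(400,320)),cv2.resize(q[150:250,280:380],(320,320),interpolation=cv2.INTER_CUBIC)]))
```

```text
[575.7 183.   95. ] [-0.42553102  0.36284347 -1.67934251]
```

View pics/o2.png

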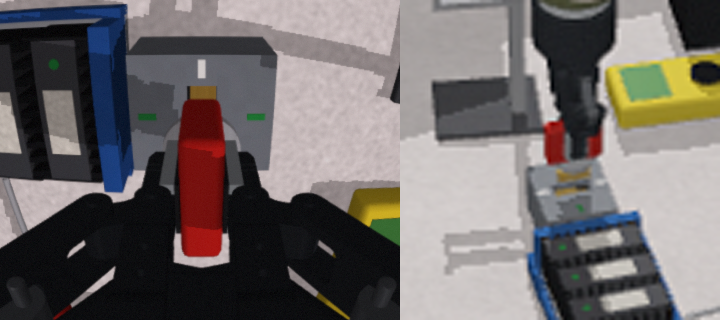

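Key and slot are in line: in the wrist crop the white mark is at (201,68) and the key at (202,180). I'll insert it gently.

Request:
apply_moves([
  [5,[0,0,-6],[0,0,0]],
  [5,[0,0,-10],[0,0,0]],
  [5,[0,0,-13],[0,0,0]],
  [5,[0,0,-15],[0,0,0]],
  [5,[0,0,-17],[0,0,0]],
  [5,[0,0,-19],[0,0,0]],
  [5,[0,0,-19],[0,0,0]],
])

```text
time_s: 32.3
eef_pos: [574.8, 182.7, 74.0]
ee_rot: [-0.0, -0.053, 0.999, -0.0]
force: [0.5, 0.0, -0.5]
grip_width: 0.184
grip_force: 39.6
```

Request:
apply_moves([
  [5,[0,0,-2],[0,0,0]],
  [5,[0,0,-4],[0,0,0]],
  [5,[0,0,-6],[0,0,0]],
  [5,[0,0,-8],[0,0,0]],
  [5,[0,0,-10],[0,0,0]],
  [5,[0,0,-11],[0,0,0]],
  [5,[0,0,-11],[0,0,0]],
])

```text
time_s: 33.0
eef_pos: [575.0, 182.7, 63.3]
ee_rot: [0.0, -0.053, 0.999, 0.0]
force: [-0.4, 0.2, 2.6]
grip_width: 0.18
grip_force: 39.9
```

Request:
apply_moves([
  [5,[0,0,-1],[0,0,0]],
  [5,[0,0,-2],[0,0,0]],
  [5,[0,0,-2],[0,0,0]],
])

```text
time_s: 33.3
eef_pos: [575.0, 182.7, 62.0]
ee_rot: [0.0, -0.053, 0.999, -0.0]
force: [-3.5, 0.4, 7.6]
grip_width: 0.186
grip_force: 40.9
```

Request:
apply_moves([
  [5,[0,0,-0.5],[0,0,0]],
  [5,[0,0,-0.5],[0,0,-6]],
  [5,[0,0,-0.5],[0,0,-12]],
  [5,[0,0,-0.5],[0,0,-18]],
  [5,[0,0,-0.5],[0,0,-24]],
  [5,[0,0,-0.5],[0,0,-30]],
  [5,[0,0,-0.5],[0,0,-36]],
  [5,[0,0,-0.5],[0,0,-42]],
  [5,[0,0,-0.5],[0,0,-48]],
  [5,[0,0,-0.5],[0,0,-54]],
  [5,[0,0,-0.5],[0,0,-60]],
  [5,[0,0,-0.5],[0,0,-66]],
  [5,[0,0,-0.5],[0,0,-72]],
  [5,[0,0,-0.5],[0,0,-78]],
  [5,[0,0,-0.5],[0,0,-84]],
  [5,[0,0,-0.5],[0,0,-88]],
  [5,[0,0,-0.5],[0,0,-88]],
  [5,[0,0,-0.5],[0,0,-88]],
])

```text
time_s: 35.1
eef_pos: [575.9, 182.7, 62.1]
ee_rot: [0.001, 0.656, 0.755, 0.001]
force: [-0.3, -1.2, 8.1]
grip_width: 0.183
grip_force: 41.0
```

Run:
```python
from h import *
s=ctrl.sense();print(s['eef_pos'],s['ee_rot'],s['force'],s['wrist_torque'])
p,d,i=look('wrist','q.png'); q,_,_=look('side','qs.png')
cv2.imwrite('pics/q2.png',np.hstack([cv2.resize(p[150:470,120:520],(400,320)),cv2.resize(q[150:250,280:380],(320,320),interpolation=cv2.INTER_CUBIC)]))
```

```text
[575.93789673 182.7054623   62.0500888 ] [0.00112709 0.65578386 0.75494702 0.00111681] [-0.27797999 -1.17594577  8.11316322] [-0.16150007  0.03528478 -0.08408285]
```

View pics/q2.png

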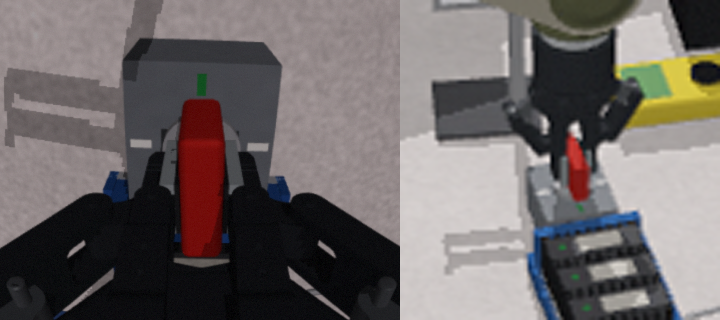

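The handle now lines up with the green mark at crop (202,85), so the key is turned. I'll ease off, release and back away.

Request:
apply_moves([
  [5,[0,0,1],[0,0,0]],
  [5,[0,0,2],[0,0,0]],
  [5,[0,0,2],[0,0,0]],
  [40,[0,0,2],[0,0,0]],
  [40,[0,0,2],[0,0,0]],
  [40,[0,0,2],[0,0,0]],
  [40,[0,0,2],[0,0,0]],
  [40,[0,0,20],[0,0,0]],
  [40,[0,0,60],[0,0,0]],
  [40,[0,0,110],[0,0,0]],
  [40,[-50,40,150],[0,0,0]],
  [40,[-90,80,150],[0,0,0]],
  [40,[-120,120,150],[0,0,0]],
  [40,[-150,150,150],[0,0,0]],
  [40,[-150,150,150],[0,0,0]],
])

```text
time_s: 36.7
eef_pos: [422.1, 335.1, 211.2]
ee_rot: [-0.0, 0.655, 0.756, 0.0]
force: [1.0, 0.1, 0.3]
grip_width: 0.47
grip_force: 0.0
```

```bash
python3 m2.py z
python3 - <<'E'
from h import *
for n in('top','side'):
    q,dd,ii=look(n,'y'+n+'.png'); W=pts(n,dd,ii);hsv=cv2.cvtColor(q,cv2.COLOR_BGR2HSV)
    r=((hsv[...,0]<6)|(hsv[...,0]>174))&(hsv[...,1]>150)&(W[...,2]>80)&(W[...,1]<260)&(W[...,1]>120)&(dd>0)
    if r.sum()>5: print(n,cv2.minAreaRect(W[r][:,:2].astype(np.float32)),np.percentile(W[r][:,2],[50,98]),r.sum())
a=cv2.imread('pics/ytop.png')[170:270,215:385]; b=cv2.imread('pics/yside.png')[140:300,290:410]
cv2.imwrite('pics/y2.png',np.hstack([cv2.resize(a,(510,300)),cv2.resize(b,(225,300))]))
E
```

```text
top mod c [586.4  69.9] size [133.5  94.5] long ang -81.3 z [43.8 52.2 56.2] 1871
side mod c [583.3  66.5] size [132.8  98.6] long ang -84.9 z [43.3 53.6 58.4] 1038
top ((575.7049560546875, 182.8853302001953), (16.73082160949707, 52.5927734375), 7.913215160369873) [ 98.78247779 104.30147566] 195
side ((573.3989868164062, 181.3834686279297), (14.570080757141113, 61.05166244506836), 5.234075546264648) [ 98.74781762 105.94923987] 92
```

View pics/y2.png

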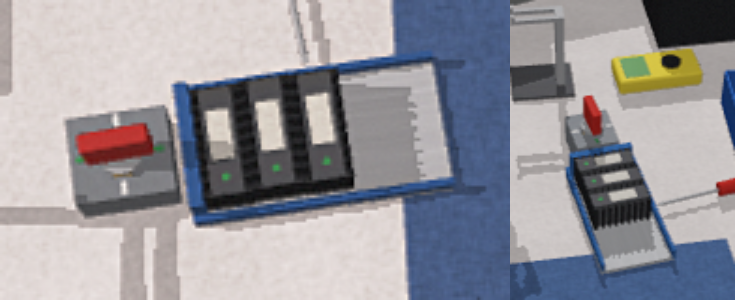

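The key sits locked at (118,143), in line with the green marks. Its top is at z of about 99 mm, where 100 mm is expected when locked. The three modules are still flush against the stop.

```bash
python3 -c "
from rig import ctrl
print(ctrl.finish_job())"
```

```text
the job is handed in; nothing more can be done
None
```

The job is handed in: all three modules stand flush in the channel and the key is locked a quarter turn clockwise in the socket, as the last pictures show; the hand-in returned no verdict.

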